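Load a plug-in pickup into the sloping magazine rail

TASK

Load the loose narrow pickup from the desk into the sloping aluminium rail: set it flat on the open loading end at the top, its plug end pointing uphill like the pickup already in the rail, and let it slide down under the lips until it rests against that one. Let go of it, and leave the wide pickup on the desk and the first pickup in the rail where they are.

Things in the scene. Friction and masses are not known exactly. Their poses are not given: they have to be found in the camera images.
- pickup_centre (a point): Centre, 15 mm above the underside, of the loose narrow pickup lying on the desk. Brass plate 66 (x) x 44 (y) x 5 mm; steel cover 54 x 26 mm, up to 30 mm above the underside, its middle 5 mm toward -x from here; black plug block on the +x end, up to 13 mm. z up. Grasp the cover across y, fingertips 10 to 14 mm above the underside (the plate sticks out 9 mm under each finger). 90 g.
- pickup_plug (a point): Middle of the black plug block (9 x 16 mm) of the same narrow pickup: 27.5 mm from its centre toward +x, 9 mm above its underside.
- rail: Fixed aluminium rail, sloping 25 degrees. Origin: middle of its floor at the stop, the closed lower end; x uphill along the floor, y across, z square to the floor. x 0 to 128 mm: channel 48 mm wide inside, lips 9 to 12 mm above the floor, slot 34 mm. 128 to 164: guides 9 mm high, flaring to 68 mm apart.
- rail_loading (a point): Middle of the floor of the rail's open loading end (76 mm wide, 3 mm edges, rail x 164 to 245 mm), at rail x = 202 mm; same axes as the rail. The floor is slick: a pickup laid flat here, lengthwise along x, slides down by itself once let go. Home against the first pickup, its centre is at rail x = 99 mm, 15 mm above the floor.
- rail_pickup: The first pickup, the same type, already in the rail against the stop, plug end uphill. Origin at the centre of its underside, x toward its plug end, along the rail uphill. It is loose and stays there.
- wide_pickup: A wide pickup of the same build lying on the desk, base plate 84 x 64 x 5 mm, cover 70 x 46 mm rising to 30 mm, plug block at its +x end. Too wide for the rail; not to be used. Origin at the centre of its underside.
Not all that is in view belongs to the job. Leave any purple look-alike of the part that bears pickup_centre alone.

How it is judged:
By the outcome, as a careful person would: the job done as asked, in the order asked, and still so for the second after the job is handed in, with the robot touching nothing.
It also fails if it takes over 40 s, if anything falls off the work surface, if the arm or the gripper's body presses on something with over 40 N, if the wrist force passes 120 N, or if a joint passes its speed limit or range.

ROBOT

A 6-joint arm with a two-finger parallel gripper is mounted at the origin on a cart in front of the work surface, level with it; the furniture and walls round the work are solid. World frame = base frame: x ahead of the robot, y to its left, z up, the work surface at z = 0. Lengths are in m, angles in rad, forces in N, time in s.
With the tool pointing down it reaches from about 0.35 to 0.875 m from the base axis. Payload 4.2 kg.
Tool frame: the origin (TCP) lies on the centre line of the jaws, within the pads' length; the fingertips stand 19 mm ahead of it and the grasp point (between the pads) is the TCP; z points along the fingers, y is the line along which they close (so a half turn about z gives the same grasp; the last joint's range is limited). The gripper opens to 87 mm and grips with 3 to 60 N. Pads are 19 mm wide; open, the fingers measure 117 mm over their backs; the gripper's body (75 mm by 190 mm) begins 51 mm behind the grasp point.
Start: joints at [-0.875, 0.385, 0.008, 0, -1.194, -0.259], TCP at [0.264, -0.566, 0.242] pointing down, gripper open.
Joint ranges: [-3.14, 3.14], [-1.21, 2.06], [-1.07, 1.41], [-3.16, 2.05], [-2.99, -0.16], [-3.1, 3.1]. Speed limits (rad/s): [2.79, 2.79, 3.14, 3.14, 3.14, 3.14].

INTERFACE

Orientations are given as a 3x3 rotation matrix whose columns are the frame's x, y, z axes.
In Python, from bench import arm gives the robot as it stands.
- The arm moves only by the tool play_rows, never from a script. Its argument "increments" is a list of rows, each an object of numbers: "x", "y", "z": the shift along the tool's x, y, z in mm; "rx", "ry", "rz": the turn, a rotation vector about the tool's x, y, z in degrees; "jaw": the finger opening in mm, from 0 to 87. A call has 1 to 5 rows; each row shifts and turns the commanded pose from where the row before left it, along the tool's axes as they then stand; what a row does not reach is not made up. A row lasts 1/8 s, in which the tool goes at most 62.5 mm and 10.7 degrees, less where a joint would pass 70% of its speed; a pose out of reach is approached as far as the arm can. A call with a gripper value outside its range is refused whole. The fingers move at their own pace and stop on an object; "force" is the grip in N (left out, the last holds). Time passes only in rows, so rows that do not move let the fingers close. It gives the time, the measured TCP pose, the force, the opening and the grip force at its end, in the units of the state.
- arm.sense(): the state, without advancing time (a new reading comes with each control period).
- arm.camera(name): name is "side" or "top"; returns a dict with "image" (400x640x3 uint8, blue, green, red), "fx", "fy", "cx", "cy" (pixels), "distortion" ([k1, k2, p1, p2, k3] as OpenCV has them; the pictures are not rectified), "pose" (4x4, takes a point from camera to world coordinates). Camera axes: x right, y up, looking along -z (the intrinsics and any distortion apply to the point x, -y, -z); pixel columns grow to the right and rows downward; lengths in m; the calibration is good to about 2 mm. A picture is of the moment at which its call begins. There is no depth.
- arm.job_done(): hands the job in; it is judged then, once.
Trained networks look in a picture, given as the dict that the camera call returned (one of the last four; its "shot" number tells which), for a name from the list of things; names that differ only in an ending like _2 or _b are one class to them, and where a whole thing is asked for, a point or a joint stands for the part that bears it (a point fixed in the world has none). Each returns a list of dicts, best first, with "p" (0 to 1); they miss things now and then, are a little off and sometimes report something else, mostly with a low value. They report only what shows in the picture. A call takes as long as a camera call. They do not tell look-alikes from the thing itself.
- arm.cut_out(picture, query): "mask" (400x640 bool, what is visible of it).
- arm.pinpoint(picture, query): "centre" ([x, y, z] in m, in world coordinates, good to about 4 mm: a listed point, or the origin of a listed thing).
The state is a dict: "time": time; "joints": joint angles; "joint_velocities": joint speeds; "joint_torque": joint torques, N m; "tcp_pos": TCP position; "tcp_rot": TCP orientation; "ft_force": force on the tool from outside, world axes, zero at the start; "torque": the same for the moment, N m; "width": finger opening in m; "grip_force": force on a finger pad.
Only numpy, scipy, OpenCV 4.12 (cv2) and the standard library are available. Lean on these libraries where they do the work, as an engineer would, in place of code of your own. Each camera call takes 0.05 s, during which the arm holds its last target. There are 200 camera calls.

## Working session

There is one attempt and no reset: what is moved stays moved. The work goes in short steps, Python scripts to look and compute and a tool call to move; the robot and the scene stay as the last step left them, time stands still between calls to the robot, and variables do not carry over. Pictures are saved under pics/ and viewed, at most 10 in all, crops included, and the job is handed in when it is done.

Besides the shell and the picture viewer there is one more tool, called after "Call:" as a command line: name --argument value ..., lists and objects as JSON in quotes. play_rows: Moves the arm, as the interface text tells. Its arguments: {"type":"object","properties":{"increments":{"type":"array"},"force":{"type":"number"}},"required":["increments"]}

```bash
mkdir -p pics; ls; python3 - <<'E'
from bench import arm
import cv2,numpy as np
np.set_printoptions(precision=4,suppress=True)
s=arm.sense();print(s['time'],s['tcp_pos'],s['tcp_rot'],s['width'])
for n in("side","top"):
    p=arm.camera(n);cv2.imwrite(f"pics/{n}0.png",p["image"]);print(n,p["fx"],p["cx"],p["cy"],p["distortion"],p["pose"])
    for q in("pickup_centre","pickup_plug","rail","rail_loading","rail_pickup","wide_pickup"):
        print(q,[(np.round(d["p"],2),np.round(d["centre"],4)) for d in arm.pinpoint(p,q)[:4]])
E
```

```text
pics
0.0 [ 0.2642 -0.5658  0.2405] [[-0.9062 -0.4228 -0.001 ]
 [-0.4228  0.9062  0.002 ]
 [ 0.0001  0.0022 -1.    ]] 0.08712494422318084
side 403.58055132214815 312.2458571323998 197.50227761267237 [-0.0634  0.      0.      0.      0.    ] [[ 0.9998 -0.0062 -0.0171  0.6165]
 [-0.0091  0.6415 -0.7671 -0.7176]
 [ 0.0157  0.7671  0.6413  0.7534]
 [ 0.      0.      0.      1.    ]]
pickup_centre [(np.float64(0.82), array([0.4544, 0.043 , 0.0155]))]
pickup_plug [(np.float64(0.83), array([0.4656, 0.0193, 0.0073]))]
rail [(np.float64(0.97), array([0.6088, 0.0691, 0.0151]))]
rail_loading [(np.float64(0.82), array([ 0.6567, -0.1058,  0.0992]))]
rail_pickup [(np.float64(0.59), array([0.6161, 0.0411, 0.0273]))]
wide_pickup [(np.float64(0.57), array([ 0.472 ,  0.2269, -0.0001]))]
top 475.0984346377236 317.1472887656268 195.28011419600304 [-0.1171  0.      0.      0.      0.    ] [[ 0.1057  0.9659 -0.2363  0.3947]
 [-0.9944  0.1017 -0.0291  0.0524]
 [-0.0041  0.238   0.9713  1.0981]
 [ 0.      0.      0.      1.    ]]
pickup_centre [(np.float64(0.81), array([0.4563, 0.0427, 0.0167])), (np.float64(0.67), array([ 0.8267, -0.1411,  0.0202])), (np.float64(0.21), array([0.605 , 0.069 , 0.0143]))]
pickup_plug [(np.float64(0.74), array([0.4598, 0.0154, 0.008 ])), (np.float64(0.55), array([ 0.815 , -0.117 ,  0.0109]))]
rail [(np.float64(0.74), array([0.6037, 0.0694, 0.0129]))]
rail_loading [(np.float64(0.71), array([ 0.6582, -0.1045,  0.0978]))]
rail_pickup [(np.float64(0.91), array([0.6133, 0.0381, 0.0317]))]
wide_pickup [(np.float64(0.95), array([ 0.4657,  0.2209, -0.0049]))]
```

View pics/side0.png

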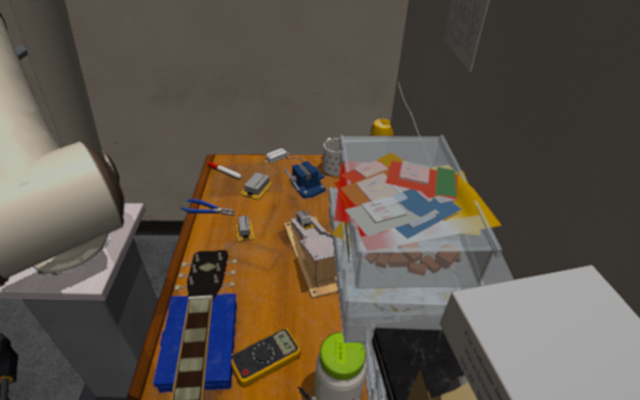

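View pics/top0.png

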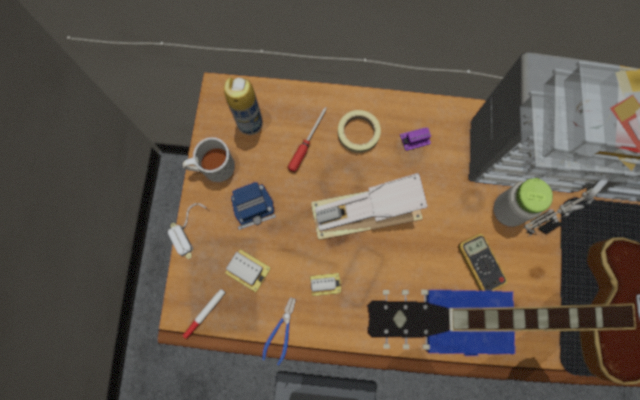

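The top view shows three candidates for the loose narrow pickup: a brass one at (325,284), a purple look-alike at (416,138) and a wide one at (246,270). The one at (325,284) fits, since it is narrow, brass and not purple. The rail is at about (370,207), with its loading end to the right. There is a faint rectangle at (362,275) that I need to check, so I'll look at an enlarged crop.

```bash
cat > h.py <<'E'
from bench import arm
import cv2,numpy as np
np.set_printoptions(precision=4,suppress=True)
def K(p): return np.array([[p["fx"],0,p["cx"]],[0,p["fy"],p["cy"]],[0,0,1.]])
def proj(p,X):
    T=np.linalg.inv(p["pose"]);c=np.atleast_2d(X)@T[:3,:3].T+T[:3,3]
    return cv2.projectPoints(c*[1,-1,-1],np.zeros(3),np.zeros(3),K(p),np.array(p["distortion"]))[0][:,0]
def onplane(p,uv,n,d):  # n.X=d
    u=cv2.undistortPoints(np.float64(uv).reshape(-1,1,2),K(p),np.array(p["distortion"]))[:,0]
    r=np.c_[u[:,0],-u[:,1],-np.ones(len(u))]@p["pose"][:3,:3].T;o=p["pose"][:3,3]
    return o+r*((d-n@o)/(r@n))[:,None]
E
python3 - <<'E'
import cv2,numpy as np
a=cv2.imread("pics/top0.png")[165:305,295:435];b=cv2.imread("pics/side0.png")[195:305,225:345]
a=cv2.resize(a,(560,560),interpolation=cv2.INTER_CUBIC)
b=cv2.resize(b,(600,550),interpolation=cv2.INTER_CUBIC)
cv2.imwrite("pics/ca.png",a);cv2.imwrite("pics/cb.png",b)
E
```

```text
(no output)
```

View pics/ca.png

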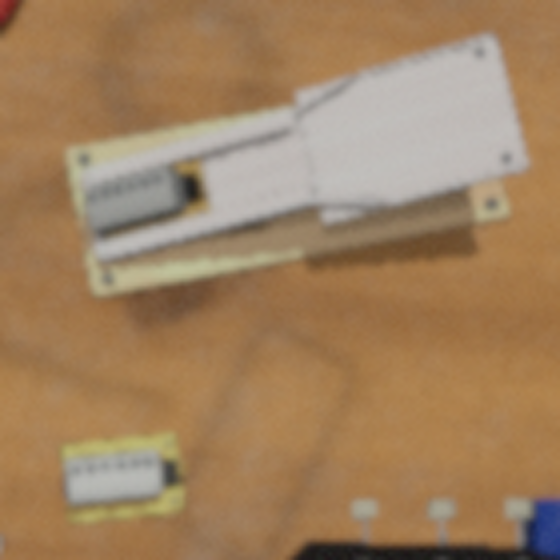

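View pics/cb.png

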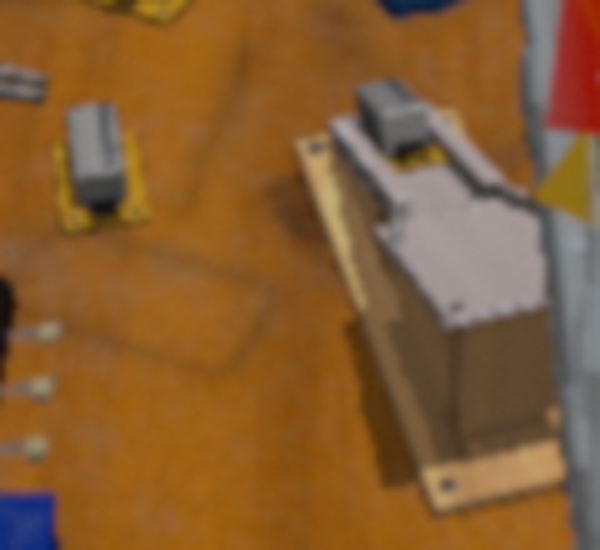

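The crops confirm the brass narrow pickup, with its plug facing the same way as the rail's uphill direction. The faint rectangle is only a mark in the wood. Next I fit both poses from the two views.

```bash
cat > fit.py <<'E'
from h import *
from scipy.optimize import least_squares
from scipy.spatial.transform import Rotation as R
t=arm.camera("top");s=arm.camera("side")
def fit(x0,obs,pitch,free_pitch=False):
    def rot(v): return R.from_euler("ZY",[v[3],-v[4]]).as_matrix()
    def f(v): return np.concatenate([(proj(p,np.array(P)@rot(v).T+v[:3])-np.array(uv)).ravel() for p,P,uv in obs]+[[ (v[4]-pitch)*(20 if free_pitch else 1e4)]])
    r=least_squares(f,list(x0)+[pitch],loss="soft_l1",x_scale=[.01,.01,.01,.1,.1]);print(r.x[:3],np.degrees(r.x[3:]),"res",np.round(f(r.x),1));return r.x
ca=lambda L:[(295+x/4-.4,165+y/4-.4) for x,y in L]; cb=lambda L:[(225+x/5-.4,195+y/5-.4) for x,y in L]
# rail loading corners, origin rail_loading
k=.038;L={"A":(-.038,-k,.003),"B":(.043,-k,.003),"C":(.043,k,.003),"D":(-.038,k,.003)}
# uphill ~ -y world, so rail +y ~ +x world (image up)
print("rail");fit([.657,-.105,.098,-1.28],[(t,[L[c] for c in "DCBA"],ca([(297,92),(492,35),(528,165),(325,222)])),(s,[L[c] for c in "DA"][1:]+[L["B"]],cb([(375,232),(455,325)]))],np.radians(25),True)
P={"a":(-.033,.022,.005),"b":(.033,.022,.005),"c":(.033,-.022,.005),"d":(-.033,-.022,.005),
 "e":(-.032,.013,.03),"f":(-.032,-.013,.03)}
print("pickup (origin underside)");fit([.455,.043,0,-1.35],[(t,[P[c] for c in "abcd"],ca([(64,447),(178,433),(186,514),(70,521)])),(s,[P[c] for c in "cb"],cb([(67,231),(147,218)]))],0.,)
for p in(t,s):
    print([np.round(d["centre"],4) for q in("pickup_centre","pickup_plug","rail_loading","rail") for d in arm.pinpoint(p,q)[:1]])
E
python3 fit.py
```

```text
rail
[ 0.6538 -0.096   0.0946] [-65.1596  15.0979] res [ 7.9 -0.4 -6.2  0.2 -2.3 -0.1 13.2 -0.8 -0.2  0.6 -1.2 -0.5 -3.5]
pickup (origin underside)
[ 0.4561  0.0438 -0.004 ] [-78.2574   0.    ] res [-0.2 -0.5 -0.1  0.1  0.  -0.8  0.1  0.4 -1.  -0.   0.1  0.2  0. ]
[array([0.4575, 0.0411, 0.0168]), array([0.4606, 0.0154, 0.0086]), array([ 0.6574, -0.109 ,  0.0989]), array([0.6056, 0.0698, 0.0156])]
[array([0.4566, 0.0439, 0.0133]), array([0.4642, 0.0176, 0.0092]), array([ 0.6575, -0.1077,  0.0951]), array([0.6066, 0.0714, 0.0145])]
```

```bash
sed -i 's/(-.038,-k,.003)/(-.074,-k,.003)/;s/(-.038,k,.003)/(-.074,k,.003)/' fit.py; python3 fit.py | head -2
python3 - <<'E'
from h import *
t=arm.camera("top");s=arm.camera("side")
from scipy.spatial.transform import Rotation as R
o=np.array([.6575,-.106,.0975]);Rm=R.from_euler("ZY",[np.radians(-74),-np.radians(25)]).as_matrix()
for n,p in(("t",t),("s",s)):
    im=cv2.resize(p["image"],None,fx=4,fy=4,interpolation=cv2.INTER_CUBIC)
    for L in([(-.074,.038,.003),(.043,.038,.003),(.043,-.038,.003),(-.074,-.038,.003)],[(-.202,.017,.012),(-.074,.017,.012),(-.074,-.017,.012),(-.202,-.017,.012)]):
        q=proj(p,np.array(L)@Rm.T+o);cv2.polylines(im,[np.int32(q*4+1.5)],True,(0,0,255),1)
    c=im[660:960,1220:1740] if n=="t" else im[820:1200,1120:1400]
    cv2.imwrite(f"pics/ov_{n}.png",c)
a=cv2.imread("pics/ov_t.png");b=cv2.imread("pics/ov_s.png")
z=np.zeros((380,800,3),np.uint8);z[:300,:520]=a;z[:,520:]=b;cv2.imwrite("pics/ov.png",z)
E
```

```text
rail
[ 0.6609 -0.1059  0.0909] [-72.2697  24.8945] res [-0.7  0.1  0.2 -1.   0.1 -0.1  0.1 -0.   0.1  0.2 -1.3  0.2 -0. ]
```

View pics/ov.png

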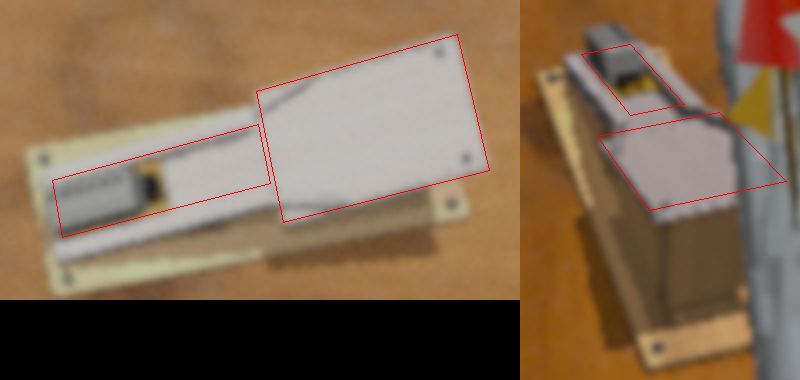

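The overlay at yaw −74° matches the rail in the top view: the loading corners are at about (257,92), (457,35), (489,170) and (283,222) in the crop. In the side view the real surface sits 1–2 px lower, so I use a height of about 0.095. Next step is the approach.

```bash
cat > plan.py <<'E'
from h import *
from scipy.spatial.transform import Rotation as R
def axes(yaw,pitch,sgn=-1):  # thing frame yaw, sloping up by pitch; tool z=-n, tool y = sgn*thing y
    M=R.from_euler("ZY",[np.radians(yaw),-np.radians(pitch)]).as_matrix()
    return np.c_[np.cross(sgn*M[:,1],-M[:,2]),sgn*M[:,1],-M[:,2]],M
def rows(p,Rg,n,s=None):
    s=s or arm.sense();p0=np.array(s["tcp_pos"]);R0=R.from_matrix(s["tcp_rot"])
    w=(R0.inv()*R.from_matrix(Rg)).as_rotvec()/n;d=(np.array(p)-p0)/n
    for i in range(n):
        b=(R0*R.from_rotvec(w*i)).inv().apply(d)*1000
        print(dict(zip(("x","y","z","rx","ry","rz"),np.round([*b,*np.degrees(w)],1).tolist())))
E
python3 - <<'E'
from plan import *
A,_=axes(-78,0);print(A);rows([.4564,.046,.2],A,14)
E
```

```text
[[ 0.2079 -0.9781 -0.    ]
 [-0.9781 -0.2079  0.    ]
 [-0.     -0.     -1.    ]]
{'x': -30.9, 'y': 33.8, 'z': 3.0, 'rx': 0.0, 'ry': -0.0, 'rz': -5.5}
{'x': -34.0, 'y': 30.7, 'z': 3.0, 'rx': 0.0, 'ry': -0.0, 'rz': -5.5}
{'x': -36.8, 'y': 27.3, 'z': 3.0, 'rx': 0.0, 'ry': -0.0, 'rz': -5.5}
{'x': -39.3, 'y': 23.7, 'z': 3.0, 'rx': 0.0, 'ry': -0.0, 'rz': -5.5}
{'x': -41.3, 'y': 19.8, 'z': 3.0, 'rx': 0.0, 'ry': -0.0, 'rz': -5.5}
{'x': -43.1, 'y': 15.7, 'z': 3.0, 'rx': 0.0, 'ry': -0.0, 'rz': -5.5}
{'x': -44.4, 'y': 11.5, 'z': 3.0, 'rx': 0.0, 'ry': -0.0, 'rz': -5.5}
{'x': -45.3, 'y': 7.2, 'z': 3.0, 'rx': 0.0, 'ry': -0.0, 'rz': -5.5}
{'x': -45.7, 'y': 2.9, 'z': 3.0, 'rx': 0.0, 'ry': -0.0, 'rz': -5.5}
{'x': -45.8, 'y': -1.5, 'z': 3.0, 'rx': 0.0, 'ry': -0.0, 'rz': -5.5}
{'x': -45.5, 'y': -5.9, 'z': 3.0, 'rx': 0.0, 'ry': -0.0, 'rz': -5.5}
{'x': -44.7, 'y': -10.2, 'z': 3.0, 'rx': 0.0, 'ry': -0.0, 'rz': -5.5}
{'x': -43.5, 'y': -14.5, 'z': 3.0, 'rx': 0.0, 'ry': -0.0, 'rz': -5.5}
{'x': -41.9, 'y': -18.6, 'z': 3.0, 'rx': 0.0, 'ry': -0.0, 'rz': -5.5}
```

Call:
play_rows --increments '[{"x": -31, "y": 34, "z": 3, "rz": -5.5}, {"x": -34, "y": 31, "z": 3, "rz": -5.5}, {"x": -37, "y": 27, "z": 3, "rz": -5.5}, {"x": -39, "y": 24, "z": 3, "rz": -5.5}, {"x": -41, "y": 20, "z": 3, "rz": -5.5}]'

```text
invalid input at $.increments[0]: expected keys x, y, z, rx, ry, rz, jaw
```

Call:
play_rows --increments '[{"x": -43, "y": 16, "z": 3, "rz": -5.5}, {"x": -44, "y": 12, "z": 3, "rz": -5.5}, {"x": -45, "y": 7, "z": 3, "rz": -5.5}, {"x": -46, "y": 3, "z": 3, "rz": -5.5}, {"x": -46, "y": -1, "z": 3, "rz": -5.5}]'

```text
invalid input at $.increments[0]: expected keys x, y, z, rx, ry, rz, jaw
```

Call:
play_rows --increments '[{"x": -45, "y": -6, "z": 3, "rz": -5.5}, {"x": -45, "y": -10, "z": 3, "rz": -5.5}, {"x": -44, "y": -14, "z": 3, "rz": -5.5}, {"x": -42, "y": -19, "z": 3, "rz": -5.5}, {"x": 0}]'

```text
invalid input at $.increments[0]: expected keys x, y, z, rx, ry, rz, jaw
```

```bash
python3 - <<'E'
from plan import *
A,_=axes(-78,0)
rows([.4564,.046,.032],A,5)
s=arm.sense();print(s["joints"],s["time"])
E
```

```text
{'x': -86.6, 'y': 94.7, 'z': 41.9, 'rx': 0.0, 'ry': -0.0, 'rz': -15.4}
{'x': -108.6, 'y': 68.3, 'z': 41.9, 'rx': 0.0, 'ry': -0.0, 'rz': -15.4}
{'x': -122.9, 'y': 37.0, 'z': 41.9, 'rx': 0.0, 'ry': -0.0, 'rz': -15.4}
{'x': -128.3, 'y': 3.1, 'z': 41.9, 'rx': 0.0, 'ry': -0.0, 'rz': -15.4}
{'x': -124.5, 'y': -31.1, 'z': 41.9, 'rx': 0.0, 'ry': -0.0, 'rz': -15.4}
[-0.8754  0.3847  0.0079  0.     -1.194  -0.2586] 1.8
```

Call:
play_rows --increments '[{"x": -31, "y": 34, "z": 3, "rx": 0, "ry": 0, "rz": -5.5, "jaw": 65}, {"x": -34, "y": 31, "z": 3, "rx": 0, "ry": 0, "rz": -5.5, "jaw": 65}, {"x": -37, "y": 27, "z": 3, "rx": 0, "ry": 0, "rz": -5.5, "jaw": 65}, {"x": -39, "y": 24, "z": 3, "rx": 0, "ry": 0, "rz": -5.5, "jaw": 65}, {"x": -41, "y": 20, "z": 3, "rx": 0, "ry": 0, "rz": -5.5, "jaw": 65}]'

```text
time: 2.42
tcp_pos: [0.3326, -0.346, 0.2267]
tcp_rot: [[-0.606, -0.795, 0.001], [-0.795, 0.606, -0.0], [-0.0, -0.001, -1.0]]
ft_force: [1.3, 0.0, 0.2]
width: 0.0648
grip_force: 0.0
```

Call:
play_rows --increments '[{"x": -43, "y": 16, "z": 3, "rx": 0, "ry": 0, "rz": -5.5, "jaw": 65}, {"x": -44, "y": 12, "z": 3, "rx": 0, "ry": 0, "rz": -5.5, "jaw": 65}, {"x": -45, "y": 7, "z": 3, "rx": 0, "ry": 0, "rz": -5.5, "jaw": 65}, {"x": -46, "y": 3, "z": 3, "rx": 0, "ry": 0, "rz": -5.5, "jaw": 65}, {"x": -46, "y": -1, "z": 3, "rx": 0, "ry": 0, "rz": -5.5, "jaw": 65}]'

```text
time: 3.05
tcp_pos: [0.4, -0.1268, 0.2119]
tcp_rot: [[-0.17, -0.985, 0.001], [-0.985, 0.17, -0.0], [-0.0, -0.001, -1.0]]
ft_force: [0.3, -0.7, -0.2]
width: 0.0655
grip_force: 0.0
```

Call:
play_rows --increments '[{"x": -45, "y": -6, "z": 3, "rx": 0, "ry": 0, "rz": -5.5, "jaw": 65}, {"x": -45, "y": -10, "z": 3, "rx": 0, "ry": 0, "rz": -5.5, "jaw": 65}, {"x": -44, "y": -14, "z": 3, "rx": 0, "ry": 0, "rz": -5.5, "jaw": 65}, {"x": -42, "y": -19, "z": 3, "rx": 0, "ry": 0, "rz": -5.5, "jaw": 65}, {"x": 0, "y": 0, "z": 0, "rx": 0, "ry": 0, "rz": 0, "jaw": 65}]'

```text
time: 3.68
tcp_pos: [0.455, 0.0496, 0.1995]
tcp_rot: [[0.212, -0.977, 0.001], [-0.977, -0.212, 0.0], [-0.0, -0.001, -1.0]]
ft_force: [-0.0, -0.2, 0.5]
width: 0.0651
grip_force: 0.0
```

```bash
python3 - <<'E'
from plan import *
A,_=axes(-78,0)
rows([.4564,.046,.032],A,5)
s=arm.sense();print(s["joints"],s["time"],s["ft_force"])
E
```

```text
{'x': 0.8, 'y': -0.1, 'z': 33.5, 'rx': -0.0, 'ry': 0.0, 'rz': 0.1}
{'x': 0.8, 'y': -0.1, 'z': 33.5, 'rx': -0.0, 'ry': 0.0, 'rz': 0.1}
{'x': 0.8, 'y': -0.1, 'z': 33.5, 'rx': -0.0, 'ry': 0.0, 'rz': 0.1}
{'x': 0.8, 'y': -0.1, 'z': 33.5, 'rx': -0.0, 'ry': 0.0, 'rz': 0.1}
{'x': 0.8, 'y': -0.1, 'z': 33.5, 'rx': -0.0, 'ry': 0.0, 'rz': 0.1}
[ 0.4652  0.1372 -0.4487  0.0001 -0.9843 -0.2512] 3.675 [-0.0318 -0.2131  0.4943]
```

Call:
play_rows --increments '[{"x": 1, "y": 0, "z": 45, "rx": 0, "ry": 0, "rz": 0, "jaw": 65}, {"x": 1, "y": 0, "z": 45, "rx": 0, "ry": 0, "rz": 0, "jaw": 65}, {"x": 1, "y": 0, "z": 45, "rx": 0, "ry": 0, "rz": 0, "jaw": 60}, {"x": 1, "y": 0, "z": 22, "rx": 0, "ry": 0, "rz": 0, "jaw": 60}, {"x": 0, "y": 0, "z": 11, "rx": 0, "ry": 0, "rz": 0, "jaw": 60}]'

```text
time: 4.3
tcp_pos: [0.4543, 0.0424, 0.0306]
tcp_rot: [[0.207, -0.978, -0.002], [-0.978, -0.207, -0.001], [0.001, 0.002, -1.0]]
ft_force: [0.9, -0.3, 0.7]
width: 0.0603
grip_force: 0.0
```

Call:
play_rows --increments '[{"x": 0, "y": 0, "z": 0, "rx": 0, "ry": 0, "rz": 0, "jaw": 15}, {"x": 0, "y": 0, "z": 0, "rx": 0, "ry": 0, "rz": 0, "jaw": 15}, {"x": 0, "y": 0, "z": 0, "rx": 0, "ry": 0, "rz": 0, "jaw": 15}, {"x": 0, "y": 0, "z": 0, "rx": 0, "ry": 0, "rz": 0, "jaw": 15}, {"x": 0, "y": 0, "z": 0, "rx": 0, "ry": 0, "rz": 0, "jaw": 15}]' --force 20

```text
time: 4.92
tcp_pos: [0.4555, 0.0436, 0.0322]
tcp_rot: [[0.209, -0.978, 0.001], [-0.978, -0.209, 0.001], [-0.0, -0.002, -1.0]]
ft_force: [-0.0, 0.4, 4.7]
width: 0.0258
grip_force: 20.0
```

Call:
play_rows --increments '[{"x": 0, "y": 0, "z": -12, "rx": 0, "ry": 0, "rz": 0, "jaw": 15}, {"x": 0, "y": 0, "z": -40, "rx": 0, "ry": 0, "rz": 0, "jaw": 15}, {"x": 0, "y": 0, "z": -50, "rx": 0, "ry": 0, "rz": 0, "jaw": 15}, {"x": 0, "y": 0, "z": -50, "rx": 0, "ry": 0, "rz": 0, "jaw": 15}, {"x": 0, "y": 0, "z": -20, "rx": 0, "ry": 0, "rz": 0, "jaw": 15}]'

```text
time: 5.55
tcp_pos: [0.4557, 0.0436, 0.2073]
tcp_rot: [[0.209, -0.978, 0.006], [-0.978, -0.209, 0.002], [-0.001, -0.006, -1.0]]
ft_force: [0.1, -0.2, -1.6]
width: 0.0257
grip_force: 20.0
```

```bash
python3 - <<'E'
from plan import *
A,M=axes(-73.5,25)
rows(np.array([.6583,-.106,.0955])+M@[0,0,.032+.04],A,7)
s=arm.sense();print(s["tcp_pos"],s["joints"],s["time"],s["ft_force"])
E
```

```text
{'x': 22.6, 'y': -23.5, 'z': 6.8, 'rx': 0.1, 'ry': 3.6, 'rz': -0.6}
{'x': 22.4, 'y': -23.2, 'z': 8.2, 'rx': 0.1, 'ry': 3.6, 'rz': -0.6}
{'x': 22.1, 'y': -22.9, 'z': 9.6, 'rx': 0.1, 'ry': 3.6, 'rz': -0.6}
{'x': 21.7, 'y': -22.7, 'z': 11.0, 'rx': 0.1, 'ry': 3.6, 'rz': -0.6}
{'x': 21.2, 'y': -22.4, 'z': 12.4, 'rx': 0.1, 'ry': 3.6, 'rz': -0.6}
{'x': 20.7, 'y': -22.2, 'z': 13.8, 'rx': 0.1, 'ry': 3.6, 'rz': -0.6}
{'x': 20.0, 'y': -21.9, 'z': 15.1, 'rx': 0.1, 'ry': 3.6, 'rz': -0.6}
[0.4557 0.0436 0.2073] [ 0.4521  0.1265 -0.4398  0.0004 -0.9985 -0.2421] 5.55 [ 0.0822 -0.2364 -1.588 ]
```

Call:
play_rows --increments '[{"x": 22.5, "y": -23.5, "z": 7, "rx": 0, "ry": 3.6, "rz": -0.6, "jaw": 15}, {"x": 22.5, "y": -23, "z": 8, "rx": 0, "ry": 3.6, "rz": -0.6, "jaw": 15}, {"x": 22, "y": -23, "z": 9.5, "rx": 0, "ry": 3.6, "rz": -0.6, "jaw": 15}, {"x": 22, "y": -22.5, "z": 11, "rx": 0, "ry": 3.6, "rz": -0.6, "jaw": 15}, {"x": 21, "y": -22.5, "z": 12.5, "rx": 0, "ry": 3.6, "rz": -0.6, "jaw": 15}]'

```text
time: 6.18
tcp_pos: [0.5933, -0.0437, 0.1697]
tcp_rot: [[0.248, -0.966, 0.073], [-0.918, -0.258, -0.302], [0.311, 0.008, -0.95]]
ft_force: [-0.2, 0.5, -1.4]
width: 0.026
grip_force: 20.0
```

Call:
play_rows --increments '[{"x": 20.5, "y": -22, "z": 14, "rx": 0, "ry": 3.6, "rz": -0.6, "jaw": 15}, {"x": 20, "y": -22, "z": 15, "rx": 0, "ry": 3.6, "rz": -0.6, "jaw": 15}, {"x": 0, "y": 0, "z": 0, "rx": 0, "ry": 0, "rz": 0, "jaw": 15}, {"x": 0, "y": 0, "z": 0, "rx": 0, "ry": 0, "rz": 0, "jaw": 15}]'

```text
time: 6.68
tcp_pos: [0.6471, -0.0779, 0.1557]
tcp_rot: [[0.257, -0.961, 0.103], [-0.868, -0.276, -0.412], [0.425, 0.016, -0.905]]
ft_force: [0.1, -0.1, -0.5]
width: 0.0258
grip_force: 20.0
```

```bash
python3 - <<'E'
from plan import *
A,M=axes(-73.5,25)
rows(np.array([.6583,-.106,.0955])+M@[0,0,.032+.003],A,1)
s=arm.sense();print(s["tcp_pos"],s["time"],s["ft_force"])
ims=[]
for n in("side","top"):
    p=arm.camera(n);o=proj(p,[.6583,-.106,.12])[0]
    for q in("pickup_centre","pickup_plug"):
        print(n,q,[(np.round(d["p"],2),M.T@(d["centre"]-s["tcp_pos"])*1000) for d in arm.pinpoint(p,q)[:2]])
    ims.append(cv2.resize(cv2.getRectSubPix(p["image"],(100,100),(float(o[0]),float(o[1]))),(400,400),interpolation=cv2.INTER_CUBIC))
cv2.imwrite("pics/hover.png",np.hstack(ims))
E
```

```text
{'x': 1.8, 'y': -3.4, 'z': 32.3, 'rx': 1.0, 'ry': -0.1, 'rz': -0.0}
[ 0.6471 -0.0779  0.1557] 6.675 [ 0.1456 -0.0882 -0.4862]
side pickup_centre []
side pickup_plug [(np.float64(0.53), array([ 28.1214,   3.747 , -25.8184]))]
top pickup_centre [(np.float64(0.96), array([  42.229 ,  156.759 , -170.4294])), (np.float64(0.47), array([  0.2844,  -1.2871, -16.5892]))]
top pickup_plug [(np.float64(0.61), array([ 28.2657,  -0.0776, -23.5686])), (np.float64(0.55), array([  16.7312,  150.9404, -163.2841]))]
```

View pics/hover.png

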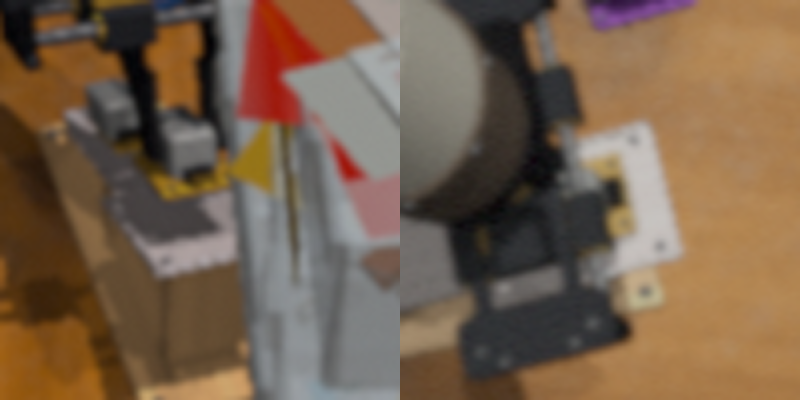

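The pickup is held at the middle of the jaws with its plug uphill, and it is over the loading floor. The flare gives about ±10 mm of sideways room, so I'll correct the pose and lower it.

Call:
play_rows --increments '[{"x": 1, "y": -2, "z": 10, "rx": 1, "ry": 0, "rz": 0, "jaw": 15}, {"x": 1, "y": -1.5, "z": 10, "rx": 0, "ry": 0, "rz": 0, "jaw": 15}, {"x": 0, "y": 0, "z": 8, "rx": 0, "ry": 0, "rz": 0, "jaw": 15}, {"x": 0, "y": 0, "z": 2, "rx": 0, "ry": 0, "rz": 0, "jaw": 15}, {"x": 0, "y": 0, "z": 0, "rx": 0, "ry": 0, "rz": 0, "jaw": 15}]'

```text
time: 7.6
tcp_pos: [0.6551, -0.0909, 0.129]
tcp_rot: [[0.257, -0.959, 0.121], [-0.868, -0.284, -0.408], [0.425, 0.0, -0.905]]
ft_force: [0.3, -0.7, -0.8]
width: 0.0261
grip_force: 20.0
```

Call:
play_rows --increments '[{"x": 0, "y": 0, "z": 1, "rx": 0, "ry": 0, "rz": 0, "jaw": 15}, {"x": 0, "y": 0, "z": 0, "rx": 0, "ry": 0, "rz": 0, "jaw": 15}]'

```text
time: 7.85
tcp_pos: [0.6553, -0.0911, 0.1285]
tcp_rot: [[0.257, -0.959, 0.121], [-0.868, -0.284, -0.408], [0.425, -0.0, -0.905]]
ft_force: [0.1, 0.6, -1.1]
width: 0.0258
grip_force: 20.0
```

```bash
python3 - <<'E'
from plan import *
A,M=axes(-73.5,25)
rows(np.array([.6583,-.106,.0955])+M@[0,0,.032],A,1)
s=arm.sense();print(s["time"],s["ft_force"],M.T@s["ft_force"])
ims=[]
for n in("side","top"):
    p=arm.camera(n);o=proj(p,[.6583,-.106,.12])[0]
    ims.append(cv2.resize(cv2.getRectSubPix(p["image"],(80,80),(float(o[0]),float(o[1]))),(400,400),interpolation=cv2.INTER_CUBIC))
cv2.imwrite("pics/low.png",np.hstack(ims))
E
```

```text
{'x': -0.3, 'y': 1.3, 'z': 4.3, 'rx': -0.0, 'ry': -0.2, 'rz': 0.0}
7.85 [ 0.1027  0.573  -1.0531] [-0.9165  0.2612 -0.7346]
```

View pics/low.png

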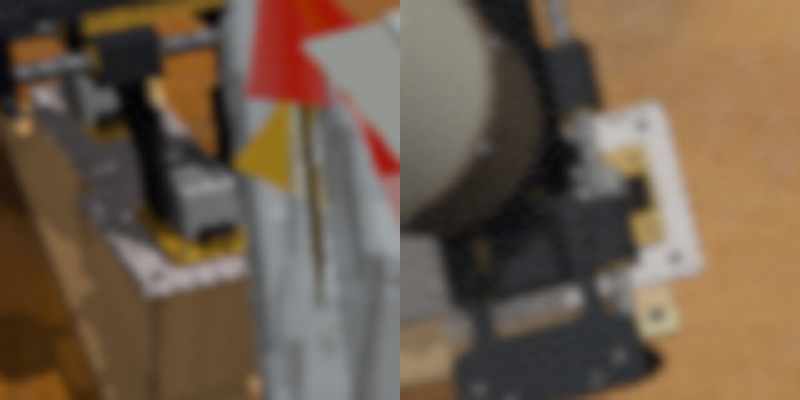

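The pickup is centred on the loading floor: plug end at about (642,197), floor edge middle at about (682,187). There is no contact yet, so I keep lowering.

Call:
play_rows --increments '[{"x": 0, "y": 0.5, "z": 1.5, "rx": 0, "ry": 0, "rz": 0, "jaw": 15}, {"x": 0, "y": 0.5, "z": 1.5, "rx": 0, "ry": 0, "rz": 0, "jaw": 15}, {"x": 0, "y": 0, "z": 0, "rx": 0, "ry": 0, "rz": 0, "jaw": 15}]'

```text
time: 8.32
tcp_pos: [0.6561, -0.0916, 0.1283]
tcp_rot: [[0.257, -0.958, 0.126], [-0.867, -0.286, -0.408], [0.427, -0.005, -0.904]]
ft_force: [-3.3, 4.9, 8.2]
width: 0.0264
grip_force: 20.0
```

Call:
play_rows --increments '[{"x": 0, "y": 0, "z": 1, "rx": 0, "ry": 0, "rz": 0, "jaw": 15}, {"x": 0, "y": 0, "z": 0, "rx": 0, "ry": 0, "rz": 0, "jaw": 15}]'

```text
time: 8.57
tcp_pos: [0.6565, -0.0917, 0.1284]
tcp_rot: [[0.257, -0.958, 0.127], [-0.867, -0.287, -0.408], [0.427, -0.006, -0.904]]
ft_force: [-4.9, 7.6, 11.5]
width: 0.0262
grip_force: 20.0
```

Contact with the floor, about 14 N. I'll ease off and then open.

Call:
play_rows --increments '[{"x": 0, "y": 0, "z": -3, "rx": 0, "ry": 0, "rz": 0, "jaw": 15}, {"x": 0, "y": 0, "z": 0, "rx": 0, "ry": 0, "rz": 0, "jaw": 15}]'

```text
time: 8.82
tcp_pos: [0.6547, -0.0916, 0.1282]
tcp_rot: [[0.257, -0.959, 0.122], [-0.867, -0.285, -0.408], [0.426, -0.001, -0.905]]
ft_force: [-2.7, 3.7, 5.3]
width: 0.0257
grip_force: 20.0
```

Call:
play_rows --increments '[{"x": 0, "y": 0, "z": 0, "rx": 0, "ry": 0, "rz": 0, "jaw": 50}, {"x": 0, "y": 0, "z": 0, "rx": 0, "ry": 0, "rz": 0, "jaw": 50}, {"x": 0, "y": 0, "z": 0, "rx": 0, "ry": 0, "rz": 0, "jaw": 50}, {"x": 0, "y": 0, "z": 0, "rx": 0, "ry": 0, "rz": 0, "jaw": 50}, {"x": 0, "y": 0, "z": 0, "rx": 0, "ry": 0, "rz": 0, "jaw": 50}]'

```text
time: 9.45
tcp_pos: [0.6543, -0.092, 0.1272]
tcp_rot: [[0.257, -0.959, 0.121], [-0.868, -0.284, -0.408], [0.425, 0.0, -0.905]]
ft_force: [0.1, 0.3, 0.1]
width: 0.0497
grip_force: 0.0
```

Call:
play_rows --increments '[{"x": 0, "y": 0, "z": -20, "rx": 0, "ry": 0, "rz": 0, "jaw": 50}, {"x": 0, "y": 0, "z": -40, "rx": 0, "ry": 0, "rz": 0, "jaw": 50}, {"x": -20, "y": 40, "z": -40, "rx": 0, "ry": 0, "rz": 0, "jaw": 50}, {"x": -20, "y": 50, "z": -30, "rx": 0, "ry": 0, "rz": 0, "jaw": 50}, {"x": 0, "y": 40, "z": 0, "rx": 0, "ry": 0, "rz": 0, "jaw": 50}]'

```text
time: 10.07
tcp_pos: [0.5029, -0.0399, 0.2297]
tcp_rot: [[0.258, -0.958, 0.125], [-0.868, -0.287, -0.406], [0.425, -0.004, -0.905]]
ft_force: [-0.3, 0.1, 0.6]
width: 0.0499
grip_force: 0.0
```

```bash
python3 - <<'E'
from plan import *
A,M=axes(-73.5,25);R0=np.array([.6583,-.106,.0965])-M@[.202,0,0]
ims=[]
for n in("side","top"):
    p=arm.camera(n);o=proj(p,[.64,-.03,.08])[0]
    print(n,[(np.round(d["p"],2),M.T@(d["centre"]-R0)*1000) for d in arm.pinpoint(p,"pickup_centre")[:3]])
    ims.append(cv2.resize(cv2.getRectSubPix(p["image"],(110,110),(float(o[0]),float(o[1]))),(400,400),interpolation=cv2.INTER_CUBIC))
cv2.imwrite("pics/rel.png",np.hstack(ims))
E
```

```text
side [(np.float64(0.77), array([100.1176,  -0.661 ,  16.1726]))]
top [(np.float64(0.89), array([ 239.4772,  154.3228, -106.5185])), (np.float64(0.65), array([202.4097,  -3.8637,   3.3398]))]
```

View pics/rel.png

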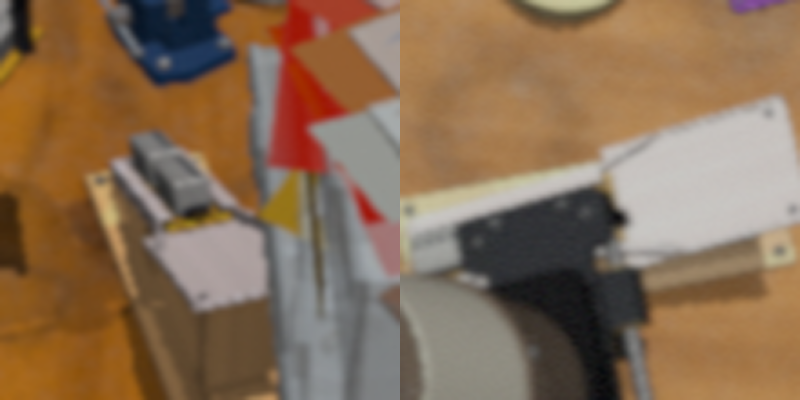

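In the side view the pickup is in the channel behind the first one, at rail x ≈ 100 (home is 99). I'll clear the arm and confirm from above.

Call:
play_rows --increments '[{"x": 0, "y": 40, "z": -20, "rx": 0, "ry": 0, "rz": 0, "jaw": 50}, {"x": 40, "y": 20, "z": -30, "rx": 0, "ry": 0, "rz": 0, "jaw": 50}, {"x": 50, "y": 0, "z": -20, "rx": 0, "ry": 0, "rz": 0, "jaw": 50}, {"x": 50, "y": 0, "z": -20, "rx": 0, "ry": 0, "rz": 0, "jaw": 50}, {"x": 0, "y": 0, "z": 0, "rx": 0, "ry": 0, "rz": 0, "jaw": 50}]'

```text
time: 10.9
tcp_pos: [0.4736, -0.1444, 0.3723]
tcp_rot: [[0.251, -0.96, 0.126], [-0.869, -0.281, -0.408], [0.426, -0.007, -0.904]]
ft_force: [-1.3, 0.4, -0.8]
width: 0.05
grip_force: 0.0
```

```bash
python3 - <<'E'
from plan import *
A,M=axes(-73.5,25);R0=np.array([.6583,-.106,.0965])-M@[.202,0,0]
p=arm.camera("top");o=proj(p,[.62,.02,.06])[0]
for q in("pickup_centre","rail_pickup","wide_pickup"): print(q,[(np.round(d["p"],2),d["centre"],M.T@(d["centre"]-R0)*1000) for d in arm.pinpoint(p,q)[:3]])
cv2.imwrite("pics/fin.png",cv2.resize(cv2.getRectSubPix(p["image"],(120,90),(float(o[0]),float(o[1]))),(720,540),interpolation=cv2.INTER_CUBIC))
E
```

```text
pickup_centre [(np.float64(0.89), [0.8296, -0.1406, 0.0201], array([ 243.8724,  154.4189, -103.8235])), (np.float64(0.76), [0.6296, -0.0092, 0.0703], array([99.422 , -0.0254, 18.9244]))]
rail_pickup [(np.float64(0.79), [0.6115, 0.0376, 0.0331], array([38.3731, -4.0882,  6.3463]))]
wide_pickup [(np.float64(0.67), [0.6038, 0.0708, 0.0124], array([-1.2075, -2.0418,  1.9631])), (np.float64(0.6), [0.4664, 0.2221, -0.0048], array([-175.3215,  -90.8121,   64.1757]))]
```

View pics/fin.png

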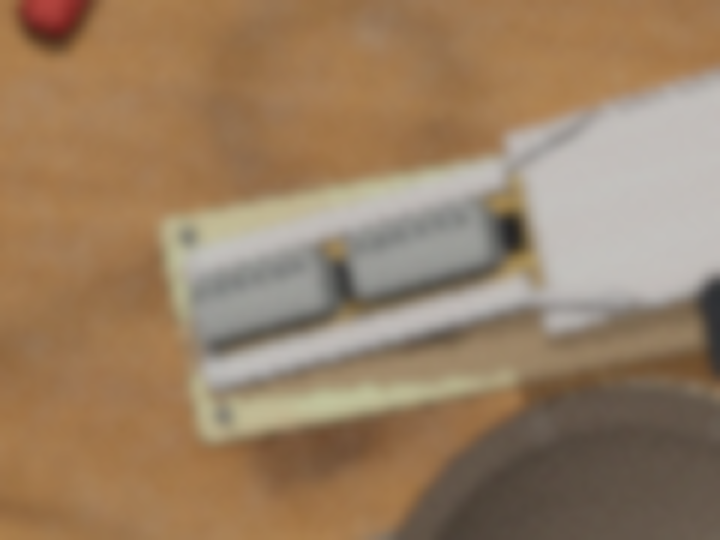

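Both pickups lie end to end in the channel with their plugs uphill (cover at (420,250), plug at (512,230)). The loaded one is at rail x = 99.4.

```bash
python3 -c "
from bench import arm
print(arm.job_done())"
```

```text
the job is handed in; nothing more can be done
None
```

The narrow pickup is in the rail, plug end uphill and resting against the first pickup (measured at rail x = 99.4 mm, target 99 mm); the gripper has let go, the wide and first pickups are where they were, and the job was handed in at about 11 s.

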